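Put the heating blocks away in their slanted chutes

ROBOT

A 6-joint arm with a two-finger parallel gripper is mounted at the origin on the work surface. World frame = base frame: x ahead of the robot, y to its left, z up, the work surface at z = 0. Lengths are in m, angles in rad, forces in N, time in s.
With the tool pointing down it reaches from about 0.35 to 0.8 m from the base axis. Payload 7.3 kg.
Tool frame: the origin (TCP) lies between the finger pads; the fingertips stand 25 mm ahead of it and the grasp point (between the pads) lies 6 mm ahead of it (r.tip_extent is the distance from the TCP to the fingertips, in m); z points along the fingers, y is the direction in which the jaws open and shut (so a half turn about z gives the same grasp; the last joint's range is limited). The gripper opens to 85 mm and grips with 20 to 120 N. Pads are 22 mm wide; open, the fingers measure 114 mm over their backs; the gripper's body (76 mm by 85 mm) begins 54 mm behind the grasp point. The pads swing forward as they close: fully open they stand 13 mm farther back than shut.
Start: joints at [-1.267, 0.342, 1.524, -0, 1.275, -0.146], TCP at [0.228, -0.473, 0.256] pointing down, gripper open.
Joint ranges: [-2.53, 2.53], [-0.77, 2.02], [0.04, 2.7], [-1, 4.14], [0.28, 2.66], [-3.11, 3.11]. Speed limits (rad/s): [2.57, 2.57, 3.14, 3.14, 3.14, 3.14].

INTERFACE

Orientations are given as a unit quaternion [x, y, z, w].
In Python, from workcell import r, command_gripper, optics gives the robot as it stands. The module is installed in compiled form; this text tells all that it offers. Calls block until the motion is done:
- r.reach(position, orientation): joint-space move of the TCP to a pose.
- r.move_straight(position, orientation=None, speed=0.15, max_force=None): straight line of the TCP; orientation=None keeps the orientation; speed is the mean speed in m/s. With max_force (N) it stops when the force on the tool has changed by that much, and returns True; else False.
- r.movej(angles): joint-space move.
- command_gripper(opening, force=None): finger opening in m; force is the grip in N (None keeps the last); returns when the fingers have stopped.
- r.hold(seconds).
- r.solve_ik(position, orientation): joint angles nearest the present ones, or None.
- r.read_state(): the state.
- optics.get_image(name): name is "side" or "top"; returns (picture, depth): 384x512x3 uint8, red, green, blue; 384x512 float32, m along the optical axis (not along the pixel's ray), 0 where there is no reading.
- optics.camera_model(name): a dict with "K" (3x3 intrinsics, pixels), "R" (3x3) and "t" (3): a world point X has camera coordinates R X + t. Camera axes: x right, y down, z forward; pixel columns grow to the right and rows downward; lengths in m; the calibration is good to about 2 mm. A picture is of the moment at which its call begins. camera_model takes no time and is no camera call.
A pose or a line that the arm cannot do raises r.PlanningError and nothing moves.
- r.finish_job(): hands the job in, once; it reports no verdict.
The state is a dict: "time_s": time; "joint_positions": joint angles; "dq": joint speeds; "tau": joint torques, N m; "eef_pos": TCP position; "eef_rot": TCP orientation; "contact_force": force on the tool from outside, world axes, zero at the start; "torque": the same for the moment, N m; "grip_width": finger opening in m.
Only numpy, scipy, OpenCV 4.12 (cv2) and the standard library are available. Lean on these libraries where they do the work, as an engineer would, in place of code of your own. Each camera call takes 0.05 s, during which the arm holds its last target.

TASK

Clear the bench after the run: put the three drilled aluminium heating blocks away, each in the slanted chute made for its width (widest block in the widest chute, narrowest in the narrowest). Each must end up lying lengthwise on the chute's floor, wells up, down against the stop at the low end. Leave the block without wells, the plastic tube rack, the jar and the weight where they stand.

Things in the scene. Friction and masses are not known exactly. Their poses are not given: they have to be found in the camera images.
- block_wide_c (a point): Centre (half-way up, 25 mm above its underside) of the widest heating block: a loose solid aluminium block with six round wells (two rows of three) in its top, 66 mm long (its x axis), 60 mm wide (its y axis), 50 mm high (z axis up), 0.42 kg give or take a fifth. Stands upright on the bench.
- block_mid_c (a point): Centre (half-way up, 25 mm above its underside) of the middle-width heating block: a loose solid aluminium block with two big round wells in its top, 66 mm long (its x axis), 44 mm wide (its y axis), 50 mm high (z axis up), 0.28 kg give or take a fifth. Stands upright on the bench.
- block_slim_c (a point): Centre (half-way up, 25 mm above its underside) of the narrowest heating block: a loose solid aluminium block with one row of three small round wells in its top, 66 mm long (its x axis), 28 mm wide (its y axis), 50 mm high (z axis up), 0.2 kg give or take a fifth. Stands upright on the bench.
- chute_wide: Fixed white chute for the 60 mm block; origin: centre of base, z up. Channel along x, rising to +x at 22 deg; 76 mm wide, 150 mm long; 5 mm thick walls 9 mm high; 34 mm stop at low -x end. Floor meets stop at x -65, z 22 mm; top end x 74, z 78. Slippery: a block let go on it, long side along x, slides to the stop by itself, its centre then at x -44, y 0 (8 either way), z 58 mm, leaning 22 deg.
- chute_mid: Fixed white chute for the 44 mm block; origin: centre of base, z up. Channel along x, rising to +x at 22 deg; 60 mm wide, 150 mm long; 5 mm thick walls 9 mm high; 34 mm stop at low -x end. Floor meets stop at x -65, z 22 mm; top end x 74, z 78. Slippery: a block let go on it, long side along x, slides to the stop by itself, its centre then at x -44, y 0 (8 either way), z 58 mm, leaning 22 deg.
- chute_slim: Fixed white chute for the 28 mm block; origin: centre of base, z up. Channel along x, rising to +x at 22 deg; 44 mm wide, 150 mm long; 5 mm thick walls 9 mm high; 34 mm stop at low -x end. Floor meets stop at x -65, z 22 mm; top end x 74, z 78. Slippery: a block let go on it, long side along x, slides to the stop by itself, its centre then at x -44, y 0 (8 either way), z 58 mm, leaning 22 deg.
- blank_c (a point): Centre (25 mm up) of a bystander: a plain aluminium block WITHOUT wells, 66 x 44 x 50 mm high, loose. Not a heating block; stays where it is.
- tube_rack_c (a point): Centre (25 mm up) of a bystander: a white plastic open-frame tube rack, 70 x 50 x 50 mm high, loose. Stays where it is.
- jar_c (a point): Centre (22 mm up) of a bystander: a small amber jar with a white cap, 32 mm across, 45 mm high, loose, standing between the chutes. Stays where it is.
- weight_c (a point): Centre (18 mm up) of a bystander: a small steel weight with a knob on top, 28 mm across, 36 mm high, loose, standing between the chutes. Stays where it is.

How it is judged:
By the outcome, as a careful person would: the job done as asked, in the order asked, and still so for the second after the job is handed in, with the robot touching nothing.
It also fails if it takes over 80 s, if anything falls off the work surface, if the arm or the gripper's body presses on something with over 40 N, if the wrist force passes 120 N, or if a joint passes its speed limit or range.

## Working session

There is one attempt and no reset: what is moved stays moved. The work goes in short steps, each a Python script; the robot and the scene stay as the last script left them, time stands still between calls to the robot, and variables do not carry over. Pictures are saved under pics/ and viewed, and the job is handed in when it is done.

```bash
mkdir -p pics; python3 - <<'E'
from workcell import r, optics
import cv2, numpy as np
for n in ("top","side"):
    p,d=optics.get_image(n); m=optics.camera_model(n)
    cv2.imwrite(f"pics/{n}0.png",cv2.resize(p[:,:,::-1],(800,600),interpolation=cv2.INTER_CUBIC))
    np.savez(f"{n}0.npz",p=p,d=d,**m)
    print(n,np.round(m["K"],1).tolist(),np.round(m["R"],3).tolist(),np.round(m["t"],3), -m["R"].T@m["t"])
s=r.read_state();print(s["time_s"],s["eef_rot"],r.tip_extent)
E
```

```text
top [[358.6, 0.0, 259.2], [0.0, 358.6, 192.3], [0.0, 0.0, 1.0]] [[-0.014, -1.0, 0.009], [-0.996, 0.013, -0.083], [0.083, -0.01, -0.996]] [0.005 0.526 0.814] [0.4560335  0.00683575 0.85486501]
side [[444.8, 0.0, 255.6], [0.0, 444.8, 185.4], [0.0, 0.0, 1.0]] [[-0.984, -0.178, -0.012], [-0.101, 0.609, -0.787], [0.147, -0.773, -0.617]] [0.533 0.087 0.952] [0.39269702 0.77735451 0.66321573]
0.1 [ 9.74822012e-01  2.22983258e-01 -5.39279212e-05 -7.12499274e-04] 0.025
```

View pics/top0.png

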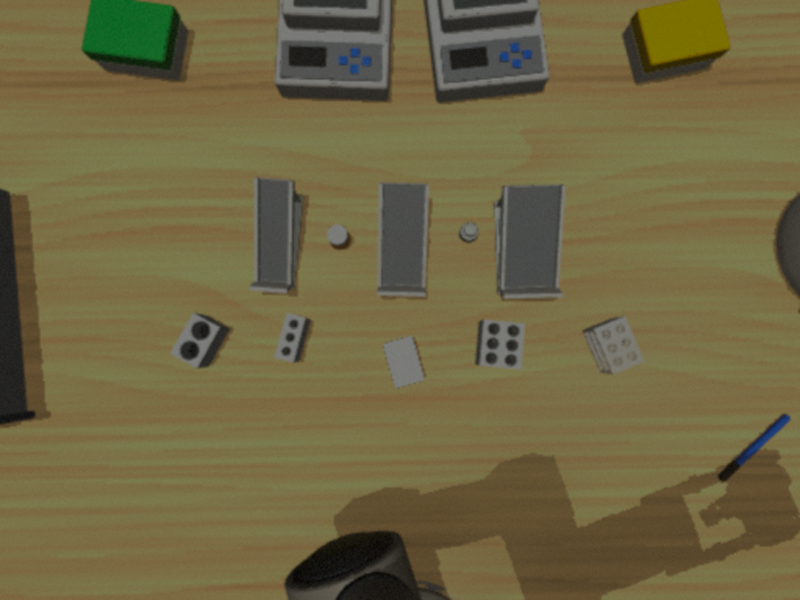

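View pics/side0.png

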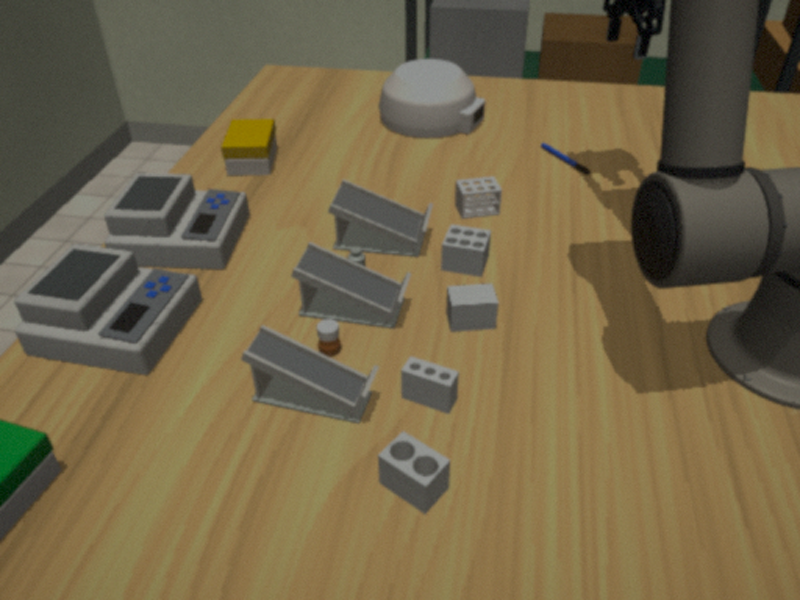

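The top view shows mid block (200,341), slim (291,338), blank (404,361), wide (501,344) and rack (614,345). The chutes sit at x≈273 (slim), 403 (mid) and 531 (wide), low ends towards the robot, with the jar at (338,235) and the weight at (469,231) between them. Next I'll enlarge it and measure from depth.

```bash
cat > h.py <<'E'
import numpy as np, cv2
def cloud(f):
    z=np.load(f); K,R,t,d=z["K"],z["R"],z["t"],z["d"]
    v,u=np.mgrid[:d.shape[0],:d.shape[1]]
    c=np.stack([(u-K[0,2])/K[0,0]*d,(v-K[1,2])/K[1,1]*d,d],-1)
    X=(c-t)@R; X[d==0]=np.nan
    return z["p"],X
def ray(f,u,v,h):
    z=np.load(f); K,R,t=z["K"],z["R"],z["t"]
    o=-R.T@t; w=R.T@np.linalg.inv(K)@np.array([u,v,1.]); return o+w*(h-o[2])/w[2]
E
python3 - <<'E'
from h import *
p,X=cloud("top0.npz")
print("table z",np.nanmedian(X[250:280,100:250,2]))
crop=p[100:256,100:420]
c=cv2.resize(crop[:,:,::-1],None,fx=2.5,fy=2.5,interpolation=cv2.INTER_CUBIC); c=cv2.convertScaleAbs(c,alpha=1.5,beta=10)
cv2.imwrite("pics/crop0.png",c)
for n,(u,v) in dict(mid=(200,341),slim=(291,338),blank=(404,361),wide=(501,344),rack=(614,345),jar=(338,235),wt=(469,231)).items():
    u*=.64;v*=.64;u=int(u);v=int(v)
    m=np.zeros(X.shape[:2],bool); m[v-24:v+24,u-26:u+26]=True
    m&=(X[...,2]>(.038 if n not in("jar","wt") else .02))&(X[...,2]<.062)
    k,l,st,ce=cv2.connectedComponentsWithStats(m.astype(np.uint8))
    i=1+np.argmin(np.hypot(*(ce[1:]-[u,v]).T)); P=X[l==i]
    (c,s,a)=cv2.minAreaRect((P[:,:2]*1000).astype(np.float32))
    print(n,st[i,4],np.round(c,1),np.round(s,1),round(a,1),"z",np.nanmedian(P[:,2]).round(4))
for n,u0,u1 in(("slim",160,192),("mid",240,276),("wide",315,362)):
    m=np.zeros(X.shape[:2],bool);m[112:192,u0:u1]=True;m&=X[...,2]>.012
    P=X[m]; c,s,a=cv2.minAreaRect((P[:,:2]*1000).astype(np.float32));print(n,np.round(c,1),np.round(s,1),round(a,1),P[:,2].max())
E
```

```text
table z 0.0011309619637988977
mid 470 [470.3 298.9] [45.1 66.4] 61.3 z 0.0505
slim 340 [472.5 163.7] [28.7 65.8] 74.9 z 0.0508
blank 586 [435.8   2. ] [66.  43.7] 15.6 z 0.0512
wide 592 [ 458.7 -139.7] [60.7 66. ] 83.7 z 0.051
rack 591 [ 455.2 -307.2] [70.4 51. ] 21.0 z 0.051
jar 148 [621.5  95.7] [27.6 29.1] 88.4 z 0.0457
wt 105 [629.5 -99.6] [25.2 25.7] 63.3 z 0.0263
slim [618.3 187.2] [ 54.3 159.7] 84.8 0.08905190087281423
mid [609.9   1.3] [ 70.  159.7] 87.9 0.09150878484027564
wide [ 604.8 -185.3] [159.3  87.1] 0.8 0.08775655533708532
```

View pics/crop0.png

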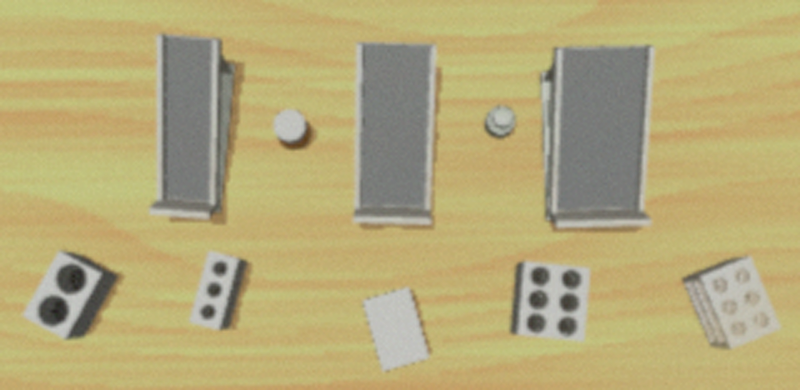

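Measured sizes and heights match the spec. Next I'll fit the chute frames: floor plane for yaw and x, walls for lateral position.

```bash
python3 - <<'E'
from h import *
p,X=cloud("top0.npz")
for n,c0,hw in(("slim",(618,187),22),("mid",(610,1),30),("wide",(605,-185),38)):
    c0=np.array(c0)/1000; hw/=1000
    m=(abs(X[...,0]-c0[0])<.055)&(abs(X[...,1]-c0[1])<hw*.55)
    P=X[m].astype(float)-[0,0,.001]
    for _ in range(4):
        A=np.c_[P[:,:2],np.ones(len(P))]; g,*_=np.linalg.lstsq(A,P[:,2],rcond=None); e=P[:,2]-A@g; P=P[abs(e)<max(.003,2*e.std())]
    yaw=np.arctan2(g[1],g[0]); sl=np.degrees(np.arctan(np.hypot(*g[:2])))
    # lateral: points 5..12mm above plane, wall tops
    Q=X[(abs(X[...,0]-c0[0])<.055)&(abs(X[...,1]-c0[1])<hw+.02)].astype(float)-[0,0,.001]
    h=(Q[:,2]-np.c_[Q[:,:2],np.ones(len(Q))]@g)*np.cos(np.radians(22))
    W=Q[(h>.004)&(h<.013)]
    ws=[]
    for s in(1,-1):
        w=W[(W[:,1]-c0[1])*s>0]; k=np.polyfit(w[:,0],w[:,1],1); ws.append(k)
        print(n,"wall",len(w),"yaw",np.degrees(np.arctan(k[0])).round(2),"y@c0",np.polyval(k,c0[0]).round(4))
    yw=np.polyval((np.array(ws[0])+ws[1])/2,c0[0])
    # origin x along slope: z at (c0x,yw)
    zc=g@[c0[0],yw,1]; xl=(zc-.022)/np.tan(np.radians(22))-.065
    o=np.array([c0[0],yw])-xl*np.array([np.cos(yaw),np.sin(yaw)])
    print(n,"plane yaw",np.degrees(yaw).round(2),"slope",sl.round(2),"rms",e.std().round(4),"origin",o.round(4))
E
```

```text
slim wall 154 yaw -5.42 y@c0 0.2117
slim wall 133 yaw -5.34 y@c0 0.1629
slim plane yaw -7.14 slope 22.02 rms 0.0013 origin [0.6203 0.187 ]
mid wall 129 yaw -2.94 y@c0 0.0335
mid wall 121 yaw -1.67 y@c0 -0.031
mid plane yaw -1.46 slope 21.92 rms 0.0013 origin [0.612  0.0012]
wide wall 133 yaw 0.36 y@c0 -0.1448
wide wall 139 yaw 0.37 y@c0 -0.2254
wide plane yaw 0.78 slope 22.02 rms 0.0013 origin [ 0.6069 -0.185 ]
```

Wall spacings (49, 64.5 and 80.6 mm against 49, 65 and 81 expected) and slopes (22°) agree with the spec. Now I'll do the wide block.

```bash
cat > job.py <<'E'
import numpy as np, sys, cv2
from scipy.spatial.transform import Rotation as Ro
from workcell import r, command_gripper, optics
B=dict(wide=(.4587,-.1397,-6.3),mid=(.4703,.2989,-28.7),slim=(.4725,.1637,-15.1))
C=dict(wide=(.6069,-.185,.5),mid=(.612,.0012,-2.2),slim=(.6203,.187,-5.3))
W=dict(wide=.060,mid=.044,slim=.028)
DZ=.008   # grasp point above block centre
def pose(c,Rb,flip):
    Rt=Rb@Ro.from_euler('x',180,degrees=True)
    if flip: Rt=Rt*Ro.from_euler('z',180,degrees=True)
    p=np.array(c)+Rb.apply([0,0,DZ+.006]); return p,Rt.as_quat()
def plan(n):
    x,y,a=B[n]; Rb=Ro.from_euler('z',a,degrees=True)
    X,Y,A=C[n]; Rc=Ro.from_euler('z',A,degrees=True); Rp=Rc*Ro.from_euler('y',-22,degrees=True)
    s=.008; loc=np.array([-.044,0,.058])+s*np.array([np.cos(np.radians(22)),0,np.sin(np.radians(22))])
    return ([x,y,.025],Rb),(np.array([X,Y,0])+Rc.apply(loc),Rp)
def run(n,flip):
    def T(x,s): print(s,round(r.read_state()["time_s"],2),np.round(r.read_state()["eef_pos"],4),round(r.read_state()["grip_width"],4),np.round(r.read_state()["contact_force"],1))
    (c,Rb),(cp,Rp)=plan(n); up=np.array([0,0,1]); nrm=Rp.apply([0,0,1])
    p,q=pose(c,Rb,flip); pp,qp=pose(cp,Rp,flip)
    command_gripper(.085,60)
    r.reach(p+.12*up,q); r.move_straight(p,q,speed=.12); T(0,"down")
    command_gripper(max(W[n]-.02,0),60); r.hold(.2); T(0,"grip")
    if r.read_state()["grip_width"]<W[n]-.006: raise SystemExit("missed")
    r.move_straight(p+.14*up,q,speed=.15); T(0,"lift")
    r.reach(pp+.09*up,qp); r.move_straight(pp+.012*nrm,qp,speed=.1); T(0,"above")
    hit=r.move_straight(pp-.004*nrm,qp,speed=.02,max_force=5); T(0,"touch %s"%hit)
    print("  contact offset mm along normal",1e3*(r.read_state()["eef_pos"]-pp)@nrm)
    command_gripper(min(W[n]+.018,.085)); r.hold(.5); T(0,"open")
    r.move_straight(pp+.08*nrm,qp,speed=.12); T(0,"out")
def look(tag):
    for k in("top","side"):
        p,d=optics.get_image(k); m=optics.camera_model(k); np.savez(f"{k}_{tag}.npz",p=p,d=d,**m)
        cv2.imwrite(f"pics/{k}_{tag}.png",cv2.convertScaleAbs(cv2.resize(p[:,:,::-1],(800,600),interpolation=cv2.INTER_CUBIC),alpha=1.4))
E
python3 - <<'E'
from job import *
for n in B:
    (c,Rb),(cp,Rp)=plan(n)
    for f in(0,1):
        p,q=pose(c,Rb,f);pp,qp=pose(cp,Rp,f)
        for P,Q in((p,q),(p+[0,0,.14],q),(pp,qp),(pp+[0,0,.09],qp)):
            s=r.solve_ik(P,Q); print(n,f,None if s is None else np.round(s,2))
E
```

```text
Traceback (most recent call last):
  File "job.py", line 9, in pose
    Rt=Rb@Ro.from_euler('x',180,degrees=True)
       ~~^~~~~~~~~~~~~~~~~~~~~~~~~~~~~~~~~~~~
TypeError: unsupported operand type(s) for @: 'scipy.spatial.transform._rotation.Rotation' and 'scipy.spatial.transform._rotation.Rotation'
```

```bash
sed -i "s/Rb@Ro/Rb*Ro/" job.py
python3 - <<'E'
from job import *
for n in B:
    (c,Rb),(cp,Rp)=plan(n)
    for f in(0,1):
        p,q=pose(c,Rb,f);pp,qp=pose(cp,Rp,f)
        for P,Q in((p,q),(p+[0,0,.14],q),(pp,qp),(pp+[0,0,.09],qp)):
            s=r.solve_ik(P,Q); print(n,f,np.round(P,3),None if s is None else np.round(s,2))
E
```

```text
wide 0 [ 0.459 -0.14   0.039] [-0.46  0.56  1.9  -0.    0.68  1.23]
wide 0 [ 0.459 -0.14   0.179] [-0.46  0.34  1.76 -0.    1.04  1.23]
wide 0 [ 0.565 -0.185  0.074] [-0.54  0.55  1.85  0.47  0.45  0.63]
wide 0 [ 0.565 -0.185  0.164] [-0.54  0.41  1.77  0.33  0.66  0.79]
wide 1 [ 0.459 -0.14   0.039] [-0.46  0.56  1.9  -0.    0.68 -1.92]
wide 1 [ 0.459 -0.14   0.179] [-0.46  0.34  1.76 -0.    1.04 -1.92]
wide 1 [ 0.565 -0.185  0.074] [-0.54  0.55  1.85  0.47  0.45 -2.52]
wide 1 [ 0.565 -0.185  0.164] [-0.54  0.41  1.77  0.33  0.66 -2.35]
mid 0 [0.47  0.299 0.039] [ 0.43  0.66  1.68 -0.    0.81  2.5 ]
mid 0 [0.47  0.299 0.179] [ 0.43  0.47  1.55 -0.    1.12  2.5 ]
mid 0 [0.57  0.003 0.074] [-0.15  0.52  1.93  0.14  0.31  1.34]
mid 0 [0.57  0.003 0.164] [-0.15  0.36  1.85  0.08  0.55  1.4 ]
mid 1 [0.47  0.299 0.039] [ 0.43  0.66  1.68 -0.    0.81 -0.64]
mid 1 [0.47  0.299 0.179] [ 0.43  0.47  1.55 -0.    1.12 -0.64]
mid 1 [0.57  0.003 0.074] [-0.15  0.52  1.93  0.14  0.31 -1.81]
mid 1 [0.57  0.003 0.164] [-0.15  0.36  1.85  0.08  0.55 -1.74]
slim 0 [0.472 0.164 0.039] [ 0.18  0.59  1.84 -0.    0.72  2.01]
slim 0 [0.472 0.164 0.179] [ 0.18  0.38  1.71 -0.    1.06  2.01]
slim 0 [0.579 0.191 0.074] [ 0.25  0.58  1.8  -0.31  0.42  2.18]
slim 0 [0.579 0.191 0.164] [ 0.25  0.44  1.72 -0.22  0.63  2.07]
slim 1 [0.472 0.164 0.039] [ 0.18  0.59  1.84 -0.    0.72 -1.13]
slim 1 [0.472 0.164 0.179] [ 0.18  0.38  1.71 -0.    1.06 -1.13]
slim 1 [0.579 0.191 0.074] [ 0.25  0.58  1.8  -0.31  0.42 -0.96]
slim 1 [0.579 0.191 0.164] [ 0.25  0.44  1.72 -0.22  0.63 -1.07]
```

```bash
python3 - <<'E'
from job import *
(c,Rb),(cp,Rp)=plan("mid"); pp,qp=pose(cp,Rp,1)
for s in(0,.02,.04):
  for k in(-.004,.0,.012,.08):
    j=r.solve_ik(pp+Rp.apply([s,0,k]),qp); print(s,k,None if j is None else np.round(j,2))
run("wide",0); look("w")
E
```

```text
0 -0.004 [-0.15  0.52  1.93  0.14  0.31 -1.81]
0 0.0 [-0.15  0.52  1.93  0.14  0.31 -1.81]
0 0.012 [-0.15  0.49  1.94  0.13  0.34 -1.8 ]
0 0.08 [-0.16  0.34  1.94  0.1   0.48 -1.77]
0.02 -0.004 [-0.15  0.53  1.88  0.12  0.35 -1.78]
0.02 0.0 [-0.15  0.52  1.88  0.12  0.36 -1.78]
0.02 0.012 [-0.15  0.5   1.88  0.11  0.38 -1.77]
0.02 0.08 [-0.15  0.36  1.89  0.09  0.51 -1.75]
0.04 -0.004 [-0.14  0.54  1.82  0.1   0.4  -1.76]
0.04 0.0 [-0.14  0.54  1.82  0.1   0.4  -1.76]
0.04 0.012 [-0.14  0.51  1.83  0.1   0.42 -1.76]
0.04 0.08 [-0.15  0.38  1.83  0.08  0.55 -1.74]
down 3.01 [ 0.4591 -0.14    0.0395] 0.085 [-0.7 -0.6  0.7]
grip 3.57 [ 0.4591 -0.1399  0.0398] 0.0591 [-1.2  0.2  6.9]
lift 4.65 [ 0.4581 -0.1394  0.1781] 0.0594 [-0.1  0.1 -3.7]
above 6.14 [ 0.561  -0.1856  0.0858] 0.0592 [-0.8 -0.5 -3.2]
touch True 6.76 [ 0.5651 -0.1854  0.0738] 0.0591 [-3.1  1.   5.4]
  contact offset mm along normal -0.21636747705391907
open 7.58 [ 0.5641 -0.1847  0.0726] 0.0778 [ 0.4 -0.8 -0.3]
out 8.41 [ 0.5349 -0.1855  0.1477] 0.0779 [ 0.3  0.6 -0.3]
```

View pics/side_w.png

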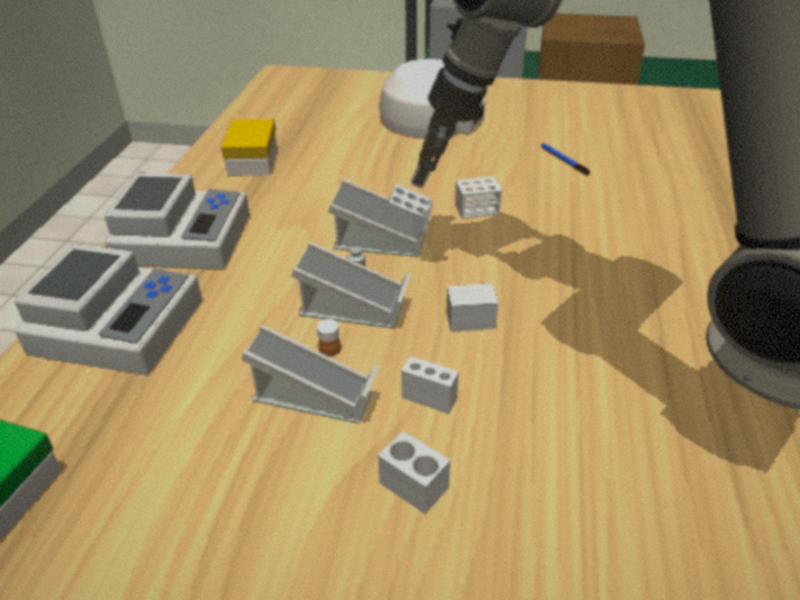

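The wide block sits wells up at the low end of its chute (410,200); everything else is undisturbed. Now mid.

```bash
python3 - <<'E'
from job import *
run("mid",1); look("m")
E
```

```text
down 11.68 [0.4708 0.2991 0.0397] 0.085 [-0.3  0.3 -0.3]
grip 12.34 [0.4708 0.2991 0.0397] 0.0431 [-0.7  0.3  5.6]
lift 13.43 [0.4697 0.2986 0.1779] 0.0434 [-0.2 -0.5 -2.8]
above 15.56 [0.5662 0.0031 0.0857] 0.0431 [-0.2 -0.  -2.2]
touch True 16.18 [0.5703 0.0028 0.0734] 0.043 [-1.3  0.4  4.8]
  contact offset mm along normal -0.5203253010835873
open 17.01 [0.5693 0.003  0.0725] 0.062 [ 0.8 -0.3 -0.1]
out 17.83 [0.5401 0.004  0.1477] 0.0621 [ 0.4  0.8 -0.6]
```

View pics/side_m.png

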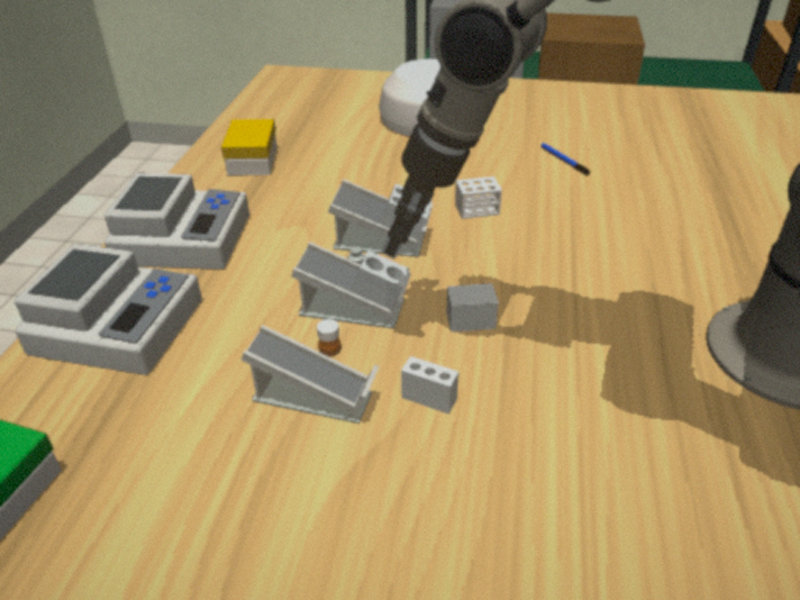

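The mid block is in its chute, wells up (380,265). Now slim, then I'll retreat and check.

```bash
python3 - <<'E'
from job import *
run("slim",1)
r.movej([-1.267, 0.342, 1.524, 0, 1.275, -0.146]); look("s")
print(r.read_state()["time_s"])
from h import cloud
for f in("top0.npz","top_s.npz"):
    p,X=cloud(f)
    for n,(u,v) in dict(blank=(404,361),rack=(614,345),jar=(338,235),wt=(469,231)).items():
        u=int(u*.64);v=int(v*.64); m=np.zeros(X.shape[:2],bool); w=24 if n in("blank","rack") else 13; m[v-w:v+w,u-w:u+w]=True
        m&=(X[...,2]>(.038 if w==24 else .02))&(X[...,2]<.062); P=X[m]; c,s,a=cv2.minAreaRect((P[:,:2]*1000).astype(np.float32)); print(f,n,np.round(c,1),np.round(s,1),round(a,1))
p,X=cloud("top_s.npz")
for n in C:
    x,y,a=C[n]; Rc=Ro.from_euler('z',a,degrees=True)
    L=Rc.inv().apply((X.reshape(-1,3)-[x,y,.001]).astype(float))
    L=Ro.from_euler('y',22,degrees=True).apply(L-[-.065,0,.022])  # floor frame
    # expected centre (floor frame): x~.033, z .025, top .05
    t=L[(abs(L[:,2]-.05)<.005)&(abs(L[:,0]-.04)<.07)&(abs(L[:,1])<.045)]
    c,s,g=cv2.minAreaRect((t[:,:2]*1000).astype(np.float32)); print(n,"top centre along/lat",np.round(c,1),np.round(s,1),round(g,1),"h",np.median(t[:,2]).round(4))
E
python3 - <<'E'
import cv2,numpy as np
a=np.load("side_s.npz")["p"][90:290,140:340,::-1]; cv2.imwrite("pics/fin.png",cv2.resize(a,(600,600),interpolation=cv2.INTER_CUBIC))
E
```

```text
down 20.18 [0.473  0.1637 0.0396] 0.0851 [0.9 0.4 0.3]
grip 20.93 [0.4728 0.1638 0.0394] 0.0271 [-0.3 -0.   4.4]
lift 22.02 [0.4718 0.1636 0.178 ] 0.0271 [-0.1 -0.1 -1.1]
above 23.48 [0.5747 0.1914 0.0858] 0.0273 [-0.1 -0.7 -2.4]
touch True 24.12 [0.5788 0.1908 0.0731] 0.0276 [-1.3  0.1  4. ]
  contact offset mm along normal -0.9228893395291298
open 24.93 [0.578  0.1906 0.0721] 0.046 [-0.4  0.2 -0. ]
out 25.77 [0.5486 0.1935 0.1477] 0.0459 [-0.3 -0.3 -0.7]
28.5083
top0.npz blank [435.8   2. ] [66.  43.7] 15.6
top0.npz rack [ 455.2 -307.2] [70.4 51. ] 21.0
top0.npz jar [621.5  95.7] [27.6 29.1] 88.4
top0.npz wt [629.5 -99.6] [25.2 25.7] 63.3
top_s.npz blank [435.8   2.1] [65.8 43.6] 15.4
top_s.npz rack [ 455.3 -307.3] [70.6 51.1] 21.3
top_s.npz jar [621.8  95.8] [28.7 27.6] 0.7
top_s.npz wt [629.5 -99.6] [25.3 26.5] 62.9
wide top centre along/lat [34.5  0.2] [61.  66.9] 89.8 h 0.0495
mid top centre along/lat [35.1 -0.2] [66.  43.7] 1.0 h 0.0493
slim top centre along/lat [34.8 -0.8] [28.3 66.4] 89.5 h 0.0494
```

View pics/fin.png

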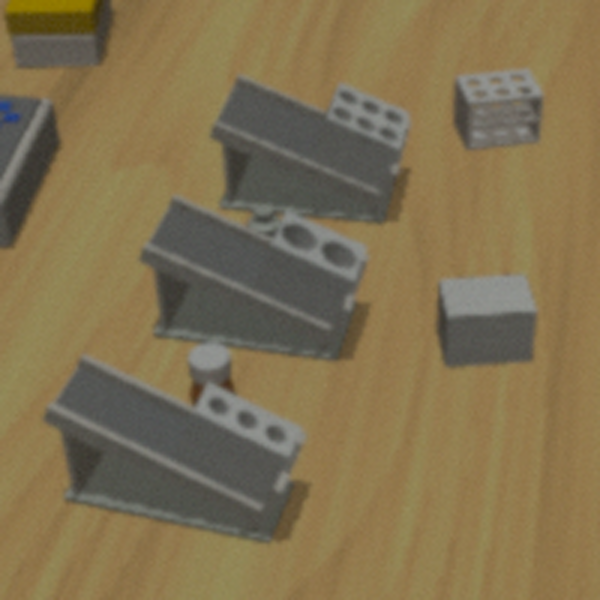

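View pics/top_s.png

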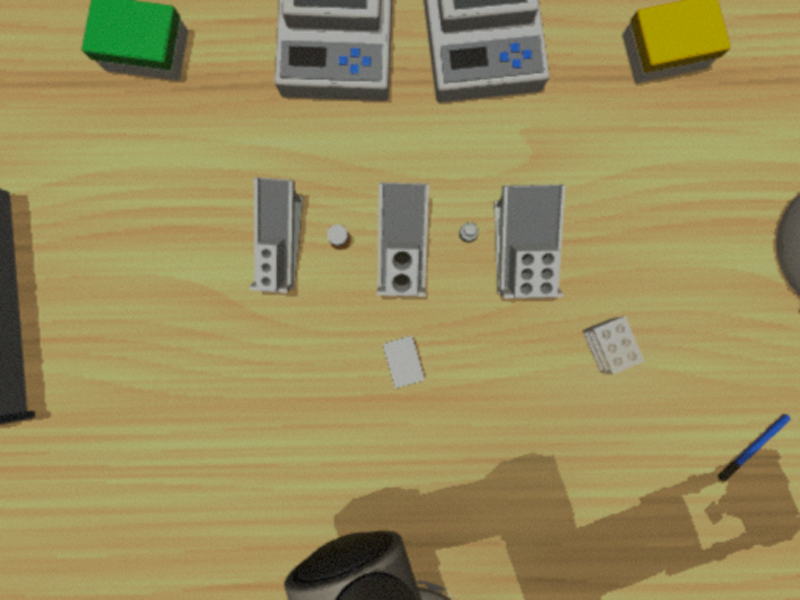

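All three blocks sit at the low ends, wells up, and the bystanders are unmoved within 0.3 mm. Handing in.

```bash
python3 -c "
from workcell import r
r.finish_job(); print(r.read_state()['time_s'])"
```

```text
the job is handed in; nothing more can be done
the job is handed in; nothing more can be done
```

I put the three heating blocks away, widest first, each in the chute for its width. I tilted each one to 22°, set it on the chute floor a few millimetres short of the stop and let it slide down. I then moved the arm clear and handed the job in, at about 28.5 s on the robot's clock against the 80 s limit.

**Block positions:** my last images show all three blocks wells up, lengthwise and flat on the floor. They are within 1 mm of the chute centreline and about 1° of the channel direction.

**Against the stop:** measured along the floor, the block centres read 34.5 to 35.1 mm from the stop, where 33 mm is expected. The excess is about the same for all three and within the 2 mm camera calibration, so I take them as touching the stop. I did not confirm that contact any other way.

**Bystanders:** the plain block, rack, jar and weight measured within 0.3 mm of where they started.

**Forces:** wrist force stayed under about 7 N at every reading I took.

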